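# Unplug the charged battery pack and close up the bench charger

### The arm

A 6-joint arm with a two-finger parallel gripper is mounted at the origin on the work surface. World frame = base frame: x ahead of the robot, y to its left, z up, the work surface at z = 0. Lengths are in m, angles in degrees, forces in N, time in s.
With the tool pointing down it reaches from about 0.35 to 0.875 m from the base axis. Payload 4.2 kg.
Tool frame: the origin (TCP) lies at the very end of the fingers, on their centre line; the grasp point (between the pads) lies 19 mm behind it; z points along the fingers, y is the line along which they close (so a half turn about z gives the same grasp; the last joint's range is limited). The gripper opens to 87 mm and grips with 3 to 60 N. Pads are 19 mm wide; open, the fingers measure 117 mm over their backs; the gripper's body (75 mm by 190 mm) begins 51 mm behind the grasp point.
Start: joints at [86.436, 22.042, 0.453, 0, -68.411, -14.817], TCP at [0.197, 0.593, 0.223] pointing down, gripper open.
Joint ranges: [-179.83, 179.83], [-69.29, 118.12], [-61.27, 80.66], [-181.25, 117.63], [-171.15, -9.14], [-177.46, 177.46]. Speed limits (degrees/s): [159.86, 159.86, 180, 180, 180, 180].

### API

Orientations are given as a 3x3 rotation matrix whose columns are the frame's x, y, z axes.
In Python, from station import r gives the robot as it stands.
- The arm moves only by the tool jog_arm, never from a script. Its argument "plan" is text: rows parted by semicolons, each of 7 numbers parted by spaces: the shift along the tool's x, y, z normalised to -1 to 1, where 1 is 0.025 m, then the turn, a rotation vector about the tool's x, y, z normalised to -1 to 1, where 1 is 8 degrees, then the closure, from -1 (fully open) to 1 (shut). A call has exactly 10 rows; each row shifts and turns the commanded pose from where the row before left it, along the tool's axes as they then stand; what a row does not reach is not made up. A row lasts 1/10 s, in which the tool goes at most 50 mm and 8.59 degrees, less where a joint would pass 70% of its speed; a pose out of reach is approached as far as the arm can. A call with a number of a shift or a turn outside -1 to 1 is refused whole. A call with a gripper value outside its range is refused whole. The fingers move at their own pace and stop on an object; the grip force is fixed at half the most. Time passes only in rows, so rows that do not move let the fingers close, or fill a call up. It gives the time, the measured TCP pose, the force, the opening and the grip force at its end, in the units of the state.
- r.sense(): the state, without advancing time (a new reading comes with each control period).
- r.capture(name): name is "scene" or "side" or "wrist"; returns (picture, depth): 420x560x3 uint8, red, green, blue; 420x560 float32, m along the optical axis (not along the pixel's ray), 0 where there is no reading.
- r.get_calibration(name): a dict with "mtx" (3x3 intrinsics, pixels), "extrinsics" (4x4, takes a point from camera to world coordinates). Camera axes: x right, y up, looking along -z (the intrinsics and any distortion apply to the point x, -y, -z); pixel columns grow to the right and rows downward; lengths in m; the calibration is good to about 2 mm. A picture is of the moment at which its call begins: read the wrist's pose just before it. get_calibration takes no time and is no camera call; for the wrist camera it gives the pose at the moment of the call.
- r.finish_job(): hands the job in; it is judged then, once.
The state is a dict: "time_s": time; "joints": joint angles; "joint_velocities": joint speeds; "effort": joint torques, N m; "tcp_pos": TCP position; "ee_rot": TCP orientation; "wrist_force": force on the tool from outside, world axes, zero at the start; "moment": the same for the moment, N m; "gripper_width": opening from 0.0 (shut) to 1.0 (fully open); "gripper_force": force on a finger pad.
Only numpy, scipy, OpenCV 4.12 (cv2) and the standard library are available. Lean on these libraries where they do the work, as an engineer would, in place of code of your own. Each camera call takes 0.05 s, during which the arm holds its last target. There are 200 camera calls.

### The job

The battery pack is charged. Switch the charger off by pushing its red-tipped lever all the way over, away from the robot; then pull the blue battery pack out of its sloped spring-latched socket and stand it upright, black end down, in the green tray. Finally lay the flat orange cover over the empty socket, flat on the sloped face with its long side along the socket's and just above the two little stops, and leave the cup and jars where they are.

Things in the scene. Friction and masses are not known exactly. Their poses are not given: they have to be found in the camera images.
- charger: bench charger, grey foot, white sloped face towards the robot, fixed, 165 mm deep (x), 265 mm wide (y), 115 mm high. Origin: on the table straight below the centre of the socket's mouth; x to its back (away from the robot), y to its left, z up. The power lever's pivot is at (-20, 150, 62) mm in this frame
- face: white sloped face of the charger, 115 x 150 mm, tilted 30 degrees. Origin: centre of the socket's mouth, 85 mm above the table. x: up the slope, y: charger's left, z: outward normal, along which the pack pulls out. Mouth 38 mm (x) by 82 mm (y), well 35 mm deep. Two black cover stops, 8 mm high, 14 mm wide, at y = -45 and +45 mm, x = -42 to -32 mm
- power (a joint): angle of the charger's power lever in rad: 0 leans 0.5 rad towards the robot (on), 1.0 leans 0.5 rad away from it (off); it stays where it is left
- power_tip (a point): centre of the red ball (26 mm across) at the end of the power lever, 70 mm from the pivot, about 125 mm above the table
- pack: blue battery pack, black foot, 36 (x) by 80 (y) by 120 mm (z), 0.25 to 0.5 kg. Origin: centre of its black underside; z runs to its blue top. Seated, its axes are parallel to the face's (give or take 3 degrees of play), its lowest 35 mm are hidden and two sprung latches hold grooves in its narrow sides: a pull of some 12 to 20 N frees it. Grip it across x (36 mm)
- tray: green open tray, fixed, 130 mm (x) by 140 mm (y), walls 35 mm high and 5 mm thick, floor 5 mm above the table. Origin: centre of its underside, z up
- cover: flat orange plastic cover plate lying on the table, 62 mm (x) by 110 mm (y) by 6 mm thick (z). Origin: centre of its underside. Over the socket its y runs along the face's y and its middle is over the middle of the mouth
- cup: red drinking cup, 90 mm across, 115 mm high, loose; leave alone. Origin: centre of its underside
- jar: amber jar with a white lid, 72 mm across, 90 mm high, loose; leave alone. Origin: centre of its underside
- jar2: clear jar with a metal lid, 68 mm across, 80 mm high, loose; leave alone. Origin: centre of its underside
Things that resemble listed ones, but are neither listed nor needed, are in the scene too. Of the things shaped like the cover, the orange one is meant. There is more than one size of the pack; the job needs the smaller.

How it is judged (in metres and radians):
On the way, in this order (a step that is already met when the one before it is completed fails the run):
1. the charger's lever is pushed over to off while the pack is still in its socket (value of joint power above 0.85 rad and z of pack in the frame of face below -0.028 m), for 0.1 s.
2. the pack is pulled clear of the socket (z of pack in the frame of face above 0.008 m), for 0.1 s.
3. the pack stands upright in the tray, let go (z of pack in the frame of tray below 0.012 m and horizontal distance between pack and tray below 0.055 m and angle between pack's own z axis and vertical below 0.12 rad and contact force between the fingers and pack below 0.3 N), for 0.2 s.
At the end, for the whole second after the job is handed in: lever off (beyond 0.85 rad); pack at rest upright (7 deg) on the tray floor, within 55 mm of its middle; cover at rest flat on the face (4.5 deg), its middle within 12 mm sideways and 6 mm below to 10 mm above the mouth's middle along the slope, long sides within 8 deg (value of joint power above 0.85 rad and z of pack in the frame of tray below 0.012 m and horizontal distance between pack and tray below 0.055 m and angle between pack's own z axis and vertical below 0.12 rad and linear speed of each of pack, cover below 0.02 m/s and x of cover in the frame of face between -0.006 and 0.01 m and y of cover in the frame of face between -0.012 and 0.012 m and z of cover in the frame of face below 0.0075 m and angle between the z axis of cover and the z axis of face, either way round below 0.08 rad and angle between the y axis of cover and the y axis of face, either way round below 0.15 rad); the robot touches nothing.
It fails at once if the red cup is moved (20 mm) or tipped (distance of cup from where it was at the start of the episode above 0.02 m or angle between cup's own z axis and vertical above 0.3 rad).
It fails at once if the amber jar is moved (20 mm) or tipped (distance of jar from where it was at the start of the episode above 0.02 m or angle between jar's own z axis and vertical above 0.3 rad).
It fails at once if the clear jar is moved (20 mm) or tipped (distance of jar2 from where it was at the start of the episode above 0.02 m or angle between jar2's own z axis and vertical above 0.3 rad).
It also fails if it takes over 72 s, if anything falls off the work surface, if the arm or the gripper's body presses on something with over 40 N, if the wrist force passes 120 N, or if a joint passes its speed limit or range.

## Working session

There is one attempt and no reset: what is moved stays moved. The work goes in short steps, Python scripts to look and compute and a tool call to move; the robot and the scene stay as the last step left them, time stands still between calls to the robot, and variables do not carry over. Pictures are saved under pics/ and viewed, at most 10 in all, crops included, and the job is handed in when it is done.

Besides the shell and the picture viewer there is one more tool, called after ">>>" as a command line: name --argument value ..., lists and objects as JSON in quotes. jog_arm: Moves the arm, as the interface text tells. Scaled input: -1 to 1 covers 0.025 m each way for a shift and 8 degrees each way for a turn. Its arguments: {"type":"object","properties":{"plan":{"type":"string"}},"required":["plan"]}

```bash
ls; mkdir -p pics
cat > h.py <<'E'
import numpy as np, cv2
from station import r
def cap(n):
    c=r.get_calibration(n); im,d=r.capture(n); return im,d,np.array(c["mtx"]),np.array(c["extrinsics"])
def pts(d,K,T):
    v,u=np.mgrid[:d.shape[0],:d.shape[1]]
    p=np.stack([(u-K[0,2])/K[0,0]*d,-(v-K[1,2])/K[1,1]*d,-d],-1)
    return p@T[:3,:3].T+T[:3,3]
def save(n,im): cv2.imwrite(f"pics/{n}.png",im[...,::-1])
E
python3 - <<'E'
from h import *
ims=[]
for n in("scene","side"):
    im,d,K,T=cap(n); np.savez(f"{n}.npz",im=im,d=d,K=K,T=T,P=pts(d,K,T)); save(n,im)
    print(n,K.tolist(),T.round(3).tolist(),(d>0).mean(), {k for k in r.get_calibration(n)})
s=r.sense(); print(s)
E
```

```text
pics
scene [[384.40298407840106, 0.0, 274.36718773736476], [0.0, 384.40298407840106, 215.74810331655166], [0.0, 0.0, 1.0]] [[0.173, -0.828, 0.533, 1.13], [0.985, 0.146, -0.094, -0.124], [-0.0, 0.541, 0.841, 1.057], [0.0, 0.0, 0.0, 1.0]] 0.9959353741496598 {'extrinsics', 'mtx'}
side [[396.66556856562244, 0.0, 284.6835486925405], [0.0, 396.66556856562244, 208.77898072464362], [0.0, 0.0, 1.0]] [[0.891, 0.316, -0.326, 0.194], [-0.455, 0.611, -0.648, -0.655], [-0.005, 0.725, 0.688, 0.805], [0.0, 0.0, 0.0, 1.0]] 0.9960034013605442 {'extrinsics', 'mtx'}
{'time_s': 0.1, 'joints': array([ 8.64349754e+01,  2.20846444e+01,  3.86555807e-01, -2.52880853e-02,
       -6.84128668e+01, -1.48154681e+01]), 'joint_velocities': array([ 0.05377655, -0.02856587,  0.21348195,  0.13045286,  0.0464996 ,
        0.01314675]), 'effort': array([-9.75690964e-04, -3.91693103e+01,  1.87933874e+01,  4.23191249e+00,
        1.34577855e-02, -7.36055995e-05]), 'tcp_pos': array([0.19690298, 0.59258564, 0.22157992]), 'ee_rot': array([[ 9.48932109e-01, -3.15479907e-01, -5.30022918e-04],
       [-3.15480337e-01, -9.48930197e-01, -1.90723513e-03],
       [ 9.87396105e-05,  1.97704846e-03, -9.99998041e-01]]), 'wrist_force': array([ 0.34229234, -0.51966917, -0.36718065]), 'moment': array([-0.03982658, -0.03197376, -0.00210288]), 'gripper_force': 0.0, 'gripper_width': 0.9945586224833585}
```

View pics/scene.png

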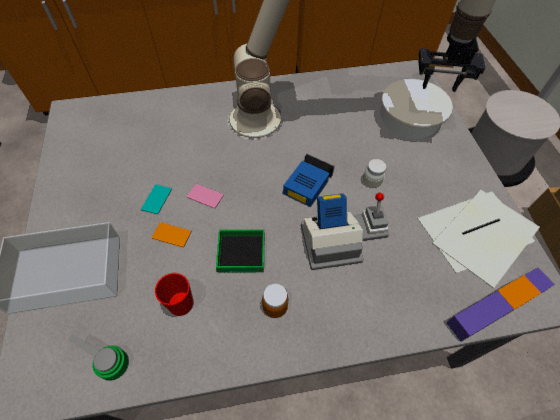

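View pics/side.png

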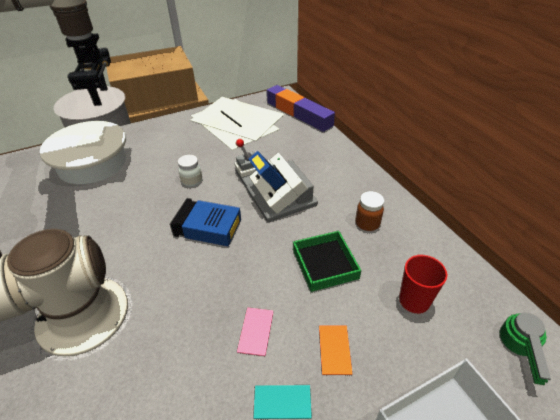

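The scene view shows the seated blue pack at (333,211), with a larger decoy pack lying at (308,180). The red lever tip is at (379,197) and the tray at (241,250). The orange cover is at (172,234); the pink (205,196) and teal (156,198) plates and the orange band on the box (520,291) are decoys. The cup is at (175,294), the amber jar at (275,300) and the clear jar at (376,172). I choose the seated pack and the plate at (172,234), and will check them in a close crop while measuring.

Run:
```python
from h import *
S={n:dict(np.load(n+".npz")) for n in("scene","side")}
def hsv(im): return cv2.cvtColor(im,cv2.COLOR_RGB2HSV)
def blob(n,lo,hi,roi,zr=(-.02,.3)):
    s=S[n]; m=cv2.inRange(hsv(s["im"]),lo,hi)>0
    x0,x1,y0,y1=roi; r_=np.zeros_like(m); r_[y0:y1,x0:x1]=1
    P=s["P"]; m&=r_&(P[...,2]>zr[0])&(P[...,2]<zr[1]); return m,P[m]
def rect(name,p):
    c,wh,a=cv2.minAreaRect((p[:,:2]*1000).astype(np.float32)); print(name,np.round(c,1),np.round(wh,1),round(a,1),"z",np.percentile(p[:,2],[2,50,98]).round(4),len(p))
for n,roi in(("scene",(145,195,218,250)),("side",(310,360,318,380))):
    rect(n+" cover",blob(n,(8,150,120),(22,255,255),roi)[1])
for n,roi in(("scene",(210,270,225,275)),("side",(285,365,228,292))):
    rect(n+" tray",blob(n,(50,120,40),(80,255,255),roi)[1])
for n,roi in(("scene",(370,388,188,205)),("side",(230,248,135,152))):
    p=blob(n,(0,150,120),(8,255,255),roi)[1]; print(n,"tip",p.mean(0).round(4),len(p), "near",S[n]["T"][:3,3].round(3))
    A=np.c_[2*p,np.ones(len(p))]; q=np.linalg.lstsq(A,(p**2).sum(1),rcond=None)[0]; c=q[:3]; print("  sphere",c.round(4),"r",np.sqrt(q[3]+c@c).round(4))
for n,roi in(("scene",(316,350,190,232)),("side",(246,290,148,192))):
    m,p=blob(n,(100,120,40),(125,255,255),roi); rect(n+" pack",p)
    # planes via normals
    P=S[n]["P"]; N=np.cross(P[2:,1:-1]-P[:-2,1:-1],P[1:-1,2:]-P[1:-1,:-2]); N/=np.linalg.norm(N,axis=-1,keepdims=True)+1e-12
    mm=cv2.erode(m.astype(np.uint8),np.ones((3,3)))[1:-1,1:-1]>0; nn=N[mm]
    _,lab,cen=cv2.kmeans(nn.astype(np.float32),3,None,(3,50,1e-4),5,2)
    print(n,"normals",cen.round(3).tolist(),np.bincount(lab.ravel()))
# white face
for n,roi in(("scene",(300,368,205,250)),("side",(235,320,150,215))):
    m,p=blob(n,(0,0,150),(180,50,255),roi,(.03,.16)); print(n,"white",len(p),p.min(0).round(3),p.max(0).round(3))
# jars, cup (lids)
for n,nm,roi,lo,hi,zr in(("scene","cup",(150,200,270,320),(0,150,60),(8,255,255),(.1,.13)),("scene","jar lid",(260,292,282,305),(0,0,120),(180,60,255),(.08,.1)),("scene","jar2 lid",(362,390,158,185),(0,0,60),(180,80,255),(.07,.09)),("side","jar2 lid",(175,205,152,190),(0,0,60),(180,80,255),(.07,.09))):
    rect(n+" "+nm,blob(n,lo,hi,roi,zr)[1])
a=S["scene"]["im"][150:275,270:400]; b=S["side"]["im"][130:225,170:330]
save("crop",np.hstack([cv2.resize(a,None,fx=3,fy=3),cv2.resize(b,(400,375))]))
```

```text
scene cover [ 473.9 -340. ] [110.4  62.9] 61.9 z [0.0004 0.005  0.0092] 594
side cover [ 470.7 -338.2] [109.2  60.9] 62.9 z [0.0038 0.0067 0.0096] 1407
scene tray [ 577.4 -131.5] [138.7 130.8] 80.6 z [0.002  0.024  0.0371] 721
side tray [ 572.4 -128.8] [141.9 130.7] 80.7 z [0.004  0.0236 0.0376] 1319
scene tip [0.5303 0.2972 0.1347] 38 near [ 1.13  -0.124  1.057]
  sphere [0.5278 0.2982 0.1314] r 0.0088
side tip [0.5234 0.2951 0.1362] 28 near [ 0.194 -0.655  0.805]
  sphere [0.5239 0.2973 0.134 ] r 0.0076
scene pack [492.2 149.3] [ 79.2 192.5] 89.1 z [0.0352 0.1282 0.1635] 864
scene normals [[0.8569999933242798, 0.0949999988079071, 0.39100000262260437], [0.5239999890327454, -0.652999997138977, 0.3160000145435333], [0.3610000014305115, 0.1459999978542328, 0.8159999847412109]] [311 176 177]
side pack [547.3 146.7] [78.3 85. ] 85.0 z [0.0835 0.1354 0.1666] 429
side normals [[-0.4169999957084656, -0.32499998807907104, 0.6819999814033508], [0.6399999856948853, -0.46000000834465027, 0.49900001287460327], [-0.035999998450279236, -0.9359999895095825, -0.020999999716877937]] [ 34  30 181]
scene white 1106 [0.512 0.074 0.035] [0.639 0.275 0.112]
side white 1176 [0.443 0.075 0.033] [0.659 0.329 0.122]
scene cup [ 707.7 -320.2] [86.7 86.9] 33.0 z [0.1006 0.1122 0.1172] 264
scene jar lid [759.2 -57.1] [58.5 59.1] 80.2 z [0.085  0.0889 0.0926] 409
scene jar2 lid [373.7 353.9] [57.1 58.9] 49.5 z [0.0717 0.0771 0.081 ] 213
side jar2 lid [371.5 353.8] [55.7 57.6] 73.3 z [0.071  0.0803 0.0833] 224
```

View pics/crop.png

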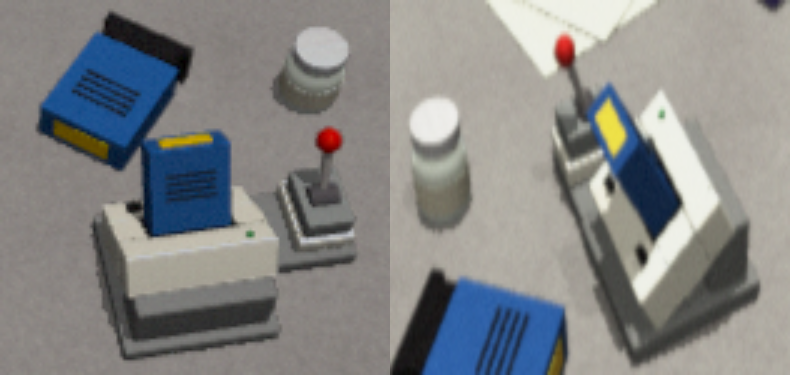

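The crop confirms the smaller pack in the socket with its yellow-marked top up, the two black stops on the robot side, and the lever leaning towards the robot. The larger decoy lies beside it. Next I fit the charger frame.

Run:
```python
from h import *
rng=np.random.default_rng(0)
S={n:dict(np.load(n+".npz")) for n in("scene","side")}
def ransac(p,g,tol=.0025,ang=15):
    best=None
    for _ in range(600):
        a=p[rng.choice(len(p),3,False)]; n=np.cross(a[1]-a[0],a[2]-a[0]); l=np.linalg.norm(n)
        if l<1e-5: continue
        n/=l; n*=np.sign(n@g)
        if n@g<np.cos(np.radians(ang)): continue
        i=abs((p-a[0])@n)<tol
        if best is None or i.sum()>best.sum(): best=i
    q=p[best]; c=q.mean(0); n=np.linalg.svd(q-c)[2][2]; n*=np.sign(n@g); return n,c,best
def msk(n,lo,hi,roi):
    s=S[n]; m=cv2.inRange(cv2.cvtColor(s["im"],cv2.COLOR_RGB2HSV),lo,hi)>0
    x0,x1,y0,y1=roi; r_=np.zeros_like(m); r_[y0:y1,x0:x1]=1; return m&r_
g=np.array([-.5,0,.866]); gb=np.array([.866,0,.5])
w=S["side"]["P"][msk("side",(0,0,130),(180,60,255),(235,320,150,215))]; w=w[(w[:,2]>.04)&(w[:,2]<.13)]
n,c,i=ransac(w,g,.002,20); print("face side",n.round(3),c.round(4),i.sum(),"tilt",np.degrees(np.arccos(n[2])).round(1),"yaw",np.degrees(np.arctan2(-n[1],-n[0])).round(1))
q=w[i]; face=(n,c); 
for nm,roi,gg in(("scene",(316,350,190,232),gb),("scene",(316,350,188,232),g),("side",(246,290,148,192),g)):
    m=msk(nm,(100,120,40),(125,255,255),roi)
    if gg is g: m|=msk(nm,(18,120,100),(35,255,255),roi)
    p=S[nm]["P"][m]; p=p[p[:,2]>.075]
    n,c,i=ransac(p,gg,.002,20); print(nm,"pack plane",n.round(3),c.round(4),i.sum(),len(p),"tilt",np.degrees(np.arccos(n[2])).round(1),"yaw",np.degrees(np.arctan2(n[1],n[0])).round(1))
    q=p[i]; 
    for yaw in (0,5,10,15):
        a=np.radians(yaw); y=np.array([-np.sin(a),np.cos(a),0]); x=np.cross(y,[-.5*np.cos(a),-.5*np.sin(a),.866])
        print("   yaw",yaw,"y",np.percentile(q@y,[1,99]).round(4),"x",np.percentile(q@x,[1,99]).round(4))
# side-wall of pack in side view (normal -y)
p=S["side"]["P"][msk("side",(100,120,20),(125,255,255),(246,295,148,195))]; n,c,i=ransac(p,np.array([0,-1.,0]),.002,25); print("pack side wall",n.round(3),c.round(4),i.sum(),len(p),"yaw",np.degrees(np.arctan2(n[0],-n[1])).round(1))
# charger footprint (z 0.01..0.12 region) top-down rect
P=np.vstack([S[k]["P"].reshape(-1,3) for k in S]); m=(P[:,2]>.012)&(P[:,2]<.2)&(P[:,0]>.44)&(P[:,0]<.72)&(P[:,1]>.06)&(P[:,1]<.36)
b=P[m]; print("rect",cv2.minAreaRect((b[:,:2]*1000).astype(np.float32)),m.sum())
wb=S["scene"]["P"][msk("scene",(0,0,110),(180,60,255),(300,366,225,270))]; wb=wb[(wb[:,2]>.06)&(wb[:,2]<.13)]
n,c,i=ransac(wb,np.array([1.,0.2,0]),.002,25); print("charger back",n.round(3),c.round(4),i.sum(),len(wb),np.degrees(np.arctan2(n[1],n[0])).round(1))
```

```text
face side [-0.502  0.004  0.865] [0.567  0.1418 0.0854] 787 tilt 30.1 yaw -0.5
scene pack plane [0.837 0.005 0.547] [0.5598 0.1491 0.1292] 520 843 tilt 56.8 yaw 0.4
   yaw 0 y [0.1111 0.1872] x [0.5456 0.5532]
   yaw 5 y [0.0605 0.1381] x [0.5536 0.5639]
   yaw 10 y [0.0097 0.0887] x [0.557  0.5719]
   yaw 15 y [-0.0415  0.039 ] x [0.5567 0.5759]
scene pack plane [-0.24   0.098  0.966] [0.5322 0.1514 0.1585] 70 891 tilt 15.0 yaw 157.7
   yaw 0 y [0.1121 0.1856] x [0.5224 0.5509]
   yaw 5 y [0.065  0.1385] x [0.534  0.5622]
   yaw 10 y [0.0174 0.0917] x [0.5401 0.5698]
   yaw 15 y [-0.0304  0.0441] x [0.542  0.5737]
side pack plane [-0.49   0.005  0.872] [0.5223 0.1474 0.1585] 165 512 tilt 29.4 yaw 179.4
   yaw 0 y [0.1108 0.1872] x [0.5144 0.5476]
   yaw 5 y [0.065  0.1409] x [0.5228 0.5586]
   yaw 10 y [0.0178 0.0944] x [0.5269 0.5663]
   yaw 15 y [-0.0297  0.0474] x [0.5274 0.5705]
pack side wall [-0.025 -0.999 -0.024] [0.5449 0.1126 0.1222] 236 432 yaw -1.4
rect ((557.9493408203125, 200.68099975585938), (264.0332946777344, 232.98379516601562), 89.1546630859375) 7891
charger back [ 0.908 -0.006  0.419] [0.6311 0.149  0.0868] 338 1287 -0.4
```

The charger yaw is about 0° and the face tilt 30°. The mouth centre is about (0.566, 0.149, 0.085), and the pack top is 86 mm above the face, as expected. The lever pivot is therefore near (0.546, 0.299) and the ball near x 0.526, z 0.128. I'm moving to it now.

>>> jog_arm --plan "1 1 0 0 0 -0.77 1; 1 1 0 0 0 -0.77 1; 1 1 0 0 0 -0.77 1; 1 1 0 0 0 0 1; 1 1 0 0 0 0 1; 1 1 0 0 0 0 1; 1 1 0 0 0 0 1; 1 1 0 0 0 0 1; 1 1 0 0 0 0 1; 1 1 0 0 0 0 1"

```text
time_s: 1.1
tcp_pos: [0.4302, 0.3282, 0.2222]
ee_rot: [[1.0, 0.002, -0.001], [0.002, -1.0, -0.0], [-0.001, 0.0, -1.0]]
wrist_force: [0.2, 0.7, 0.8]
gripper_width: 0.171
gripper_force: 0.0
```

>>> jog_arm --plan "0.8 0.6 0 0 0 0 1; 0.8 0.6 0 0 0 0 1; 0 0 1 0 0 0 1; 0 0 1 0 0 0 1; 0 0 1 0 0 0 1; 0 0 1 0 0 0 1; 0 0 0.7 0 0 0 1; 0.5 0 0 0 0 0 1; 0.5 0 0 0 0 0 1; 0.5 0 0 0 0 0 1"

```text
time_s: 2.1
tcp_pos: [0.509, 0.3004, 0.1064]
ee_rot: [[1.0, 0.002, 0.002], [0.002, -1.0, 0.001], [0.002, -0.001, -1.0]]
wrist_force: [-2.9, 1.2, 2.8]
gripper_width: 0.001
gripper_force: 1.0
```

Run:
```python
from h import *
im,d,K,T=cap("scene"); a=im[150:270,290:420]
im2,d2,K2,T2=cap("side"); b=im2[90:210,190:320]
save("push0",cv2.resize(np.hstack([a,b]),None,fx=3,fy=3))
```

```text
(no output)
```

View pics/push0.png

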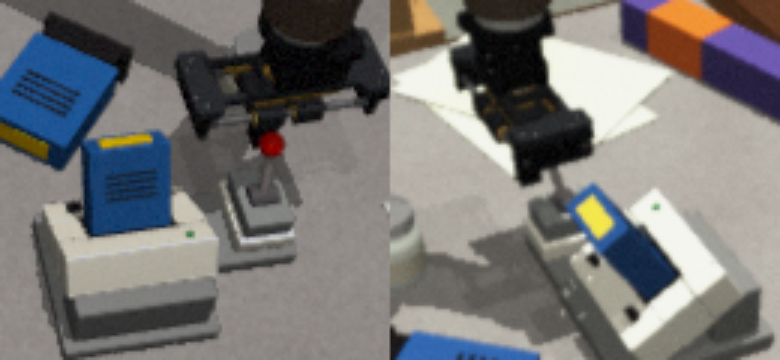

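The ball at (270,145) is against the closed fingers, so I keep pushing.

>>> jog_arm --plan "0.25 0 0 0 0 0 1; 0.25 0 0 0 0 0 1; 0.25 0 0 0 0 0 1; 0.25 0 0 0 0 0 1; 0.25 0 0 0 0 0 1; 0.25 0 0 0 0 0 1; 0.25 0 0 0 0 0 1; 0.2 0 0 0 0 0 1; 0.2 0 0 0 0 0 1; 0 0 0 0 0 0 1"

```text
time_s: 3.2
tcp_pos: [0.5589, 0.2993, 0.1043]
ee_rot: [[1.0, 0.001, -0.005], [0.001, -1.0, -0.002], [-0.005, 0.002, -1.0]]
wrist_force: [-7.3, 1.6, 2.0]
gripper_width: 0.004
gripper_force: 3.4
```

>>> jog_arm --plan "0.15 0 0 0 0 0 1; 0.15 0 0 0 0 0 1; 0.15 0 0 0 0 0 1; 0.1 0 0 0 0 0 1; 0 0 0 0 0 0 1; 0 0 0 0 0 0 1; 0 0 0 0 0 0 1; 0 0 0 0 0 0 1; 0 0 0 0 0 0 1; 0 0 0 0 0 0 1"

```text
time_s: 4.2
tcp_pos: [0.5607, 0.2989, 0.1037]
ee_rot: [[1.0, 0.002, -0.027], [0.002, -1.0, -0.008], [-0.027, 0.008, -1.0]]
wrist_force: [-38.7, 7.1, 19.3]
gripper_width: 0.008
gripper_force: 20.0
```

Run:
```python
from h import *
for n,roi in(("scene",(365,400,175,225)),("side",(220,270,120,160))):
    im,d,K,T=cap(n); P=pts(d,K,T); m=cv2.inRange(cv2.cvtColor(im,cv2.COLOR_RGB2HSV),(0,150,90),(8,255,255))>0
    r_=np.zeros_like(m); r_[roi[2]:roi[3],roi[0]:roi[1]]=1; m&=r_; p=P[m]; z=T[:3,2]
    print(n,len(p),p.mean(0).round(4) if len(p) else 0,np.argwhere(m).mean(0) if len(p) else 0)
print(r.sense()["wrist_force"])
```

```text
scene 39 [0.5895 0.2966 0.1295] [213.07692308 385.61538462]
side 0 0 0
[-38.02282408   7.2742959   17.87330092]
```

The lever is on its stop: 38 N, with the ball centre near x 0.585. I back off, rise and turn towards the pack.

>>> jog_arm --plan "-1 0 0 0 0 0 1; -1 0 0 0 0 0 1; -0.5 0 -1 0 0 0 1; 0 0 -1 0 0 0 1; 0 0 -1 0 0 0 1; 0 0 -1 0 0 0 1; 0 0 -1 0 0 1 -1; 0 0 0 0 0 1 -1; 0 0 0 0 0 1 -1; 0 0 0 0 0 1 -1"

```text
time_s: 5.3
tcp_pos: [0.5128, 0.2999, 0.2307]
ee_rot: [[0.846, -0.533, 0.002], [-0.533, -0.846, 0.001], [0.001, -0.002, -1.0]]
wrist_force: [0.9, -0.3, 0.1]
gripper_width: 0.278
gripper_force: 0.0
```

>>> jog_arm --plan "0 0 0 0 0 1 -1; 0 0 0 0 0 1 -1; 0 0 0 0 0 1 -1; 0 0 0 0 0 1 -1; 0 0 0 0 0 1 -1; 0 0 0 0 0 1 -1; 0 0 0 0 0 1 -1; 0 0 0 0 0 0.25 -1; 0 0 0 1 0 0 -1; 0 0 0 1 0 0 -1"

```text
time_s: 6.3
tcp_pos: [0.5142, 0.3013, 0.2315]
ee_rot: [[0.002, -0.959, 0.283], [-1.0, -0.0, 0.004], [-0.004, -0.283, -0.959]]
wrist_force: [0.5, -0.7, 0.4]
gripper_width: 0.996
gripper_force: 0.0
```

```bash
cat >> h.py <<'E'
from scipy.spatial.transform import Rotation as Ro
def need(p,R):
    "shift (tool axes, jog units) and turn (jog units) from the measured pose to p,R"
    s=r.sense(); R0=np.array(s["ee_rot"]); p0=np.array(s["tcp_pos"]); R=np.array(R)
    print("tcp",p0.round(4),"t",s["time_s"],"| shift if turned first",((p-p0)@R/.025).round(2),"| as now",((p-p0)@R0/.025).round(2),"| turn",(Ro.from_matrix(R0.T@R).as_rotvec(degrees=True)/8).round(2))
def tool(x,z):
    x=np.array(x,float);z=np.array(z,float);z/=np.linalg.norm(z);y=np.cross(z,x);y/=np.linalg.norm(y);return np.c_[np.cross(y,z),y,z]
c30,s30=np.cos(np.pi/6),.5
FACE=np.array([.566,.149,.085]); N=np.array([-s30,0,c30]); RG=tool([0,-1,0],-N)
E
python3 - <<'E'
from h import *
need(FACE+.135*N,RG)
for n,roi in(("scene",(365,400,175,225)),("side",(220,290,100,170))):
    im,d,K,T=cap(n); P=pts(d,K,T); m=cv2.inRange(cv2.cvtColor(im,cv2.COLOR_RGB2HSV),(0,150,90),(8,255,255))>0
    r_=np.zeros_like(m); r_[roi[2]:roi[3],roi[0]:roi[1]]=1; m&=r_; p=P[m]; print(n,len(p),p.mean(0).round(4) if len(p) else 0)
E
```

```text
tcp [0.5142 0.3013 0.2315] t 6.3 | shift if turned first [6.09 1.13 0.71] | as now [6.1  0.94 0.93] | turn [ 1.7   0.03 -0.  ]
scene 53 [0.5888 0.2956 0.129 ]
side 44 [0.6125 0.3412 0.1146]
```

>>> jog_arm --plan "0 0 0 0.85 0 0 -1; 0 0 0 0.85 0 0 -1; 0.9 0.1 0 0 0 0 -1; 0.9 0.2 0.1 0 0 0 -1; 0.9 0.2 0.1 0 0 0 -1; 0.9 0.2 0.1 0 0 0 -1; 0.9 0.2 0.1 0 0 0 -1; 0.8 0.13 0.1 0 0 0 -1; 0.8 0.1 0.2 0 0 0 -1; 0 0 0 0 0 0 -1"

```text
time_s: 7.4
tcp_pos: [0.4977, 0.1431, 0.2031]
ee_rot: [[-0.007, -0.881, 0.473], [-1.0, 0.004, -0.007], [0.004, -0.473, -0.881]]
wrist_force: [-1.2, -1.0, -0.3]
gripper_width: 1.001
gripper_force: 0.0
```

Run:
```python
from h import *
need(FACE+.045*N,RG); s=r.sense()
im,d,K,T=cap("wrist"); save("w1",im); P=pts(d,K,T)
hs=cv2.cvtColor(im,cv2.COLOR_RGB2HSV); m=(cv2.inRange(hs,(100,120,40),(125,255,255))>0)|(cv2.inRange(hs,(18,120,100),(35,255,255))>0)
q=(P-s["tcp_pos"])@s["ee_rot"]; h=(P-FACE)@N; x=(P-FACE)@[c30,0,.5]; y=P[...,1]-FACE[1]
t=m&(abs(h-.085)<.006)&(abs(x)<.04)&(abs(y)<.06)
print("top px",t.sum(),"tool coords lo/hi",np.percentile(q[t],[1,99],axis=0).round(4).tolist(),"face h",np.median(h[t]).round(4),"x",np.percentile(x[t],[1,99]).round(4),"y",np.percentile(y[t],[1,99]).round(4))
```

```text
tcp [0.4977 0.1431 0.2031] t 7.4 | shift if turned first [-0.24 -0.    3.66] | as now [-0.26 -0.12  3.65] | turn [ 0.22 -0.05 -0.03]
top px 4153 tool coords lo/hi [[-0.0261, -0.015, 0.0495], [0.0306, 0.0197, 0.0553]] face h 0.085 x [-0.0215  0.0133] y [-0.0369  0.0198]
```

View pics/w1.png

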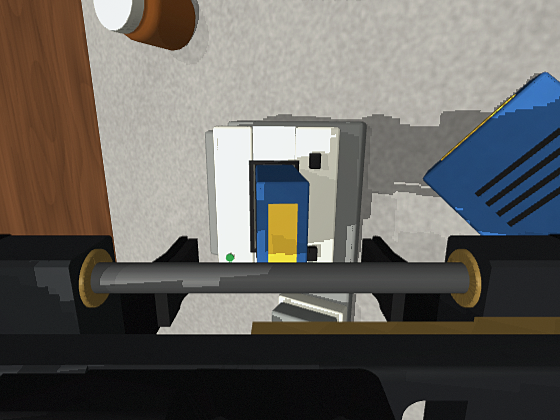

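The wrist view shows the pack top (yellow patch near (283,235)) centred between the open fingers at columns 185 and 375. I go down and grip.

>>> jog_arm --plan "-0.24 0.1 0 0.22 -0.05 0 -1; 0 0 0.7 0 0 0 -1; 0 0 0.8 0 0 0 -1; 0 0 0.8 0 0 0 -1; 0 0 0.8 0 0 0 -1; 0 0 0.56 0 0 0 -1; 0 0 0 0 0 0 1; 0 0 0 0 0 0 1; 0 0 0 0 0 0 1; 0 0 0 0 0 0 1"

```text
time_s: 8.45
tcp_pos: [0.539, 0.157, 0.1425]
ee_rot: [[-0.007, -0.865, 0.501], [-1.0, 0.001, -0.012], [0.01, -0.501, -0.865]]
wrist_force: [-0.7, 0.1, 1.2]
gripper_width: 0.726
gripper_force: 0.0
```

>>> jog_arm --plan "0 0 0 0 0 0 1; 0 0 0 0 0 0 1; 0 0 -0.2 0 0 0 1; 0 0 -0.2 0 0 0 1; 0 0 -0.2 0 0 0 1; 0 0 -0.2 0 0 0 1; 0 0 -0.2 0 0 0 1; 0 0 -0.2 0 0 0 1; 0 0 -0.2 0 0 0 1; 0 0 -0.2 0 0 0 1"

```text
time_s: 9.45
tcp_pos: [0.5178, 0.1563, 0.1751]
ee_rot: [[-0.008, -0.867, 0.498], [-1.0, 0.001, -0.014], [0.011, -0.498, -0.867]]
wrist_force: [-0.0, 0.8, -3.9]
gripper_width: 0.411
gripper_force: 29.9
```

Run:
```python
from h import *
im,d,K,T=cap("scene"); im2,d2,K2,T2=cap("side")
P=pts(d2,K2,T2); hs=cv2.cvtColor(im2,cv2.COLOR_RGB2HSV)
save("pull",cv2.resize(np.hstack([im[120:270,280:420],im2[90:240,200:340]]),None,fx=2.8,fy=2.8))
print(r.sense()["wrist_force"])
```

```text
[ 0.42159595  0.31610815 -3.77793059]
```

View pics/pull.png

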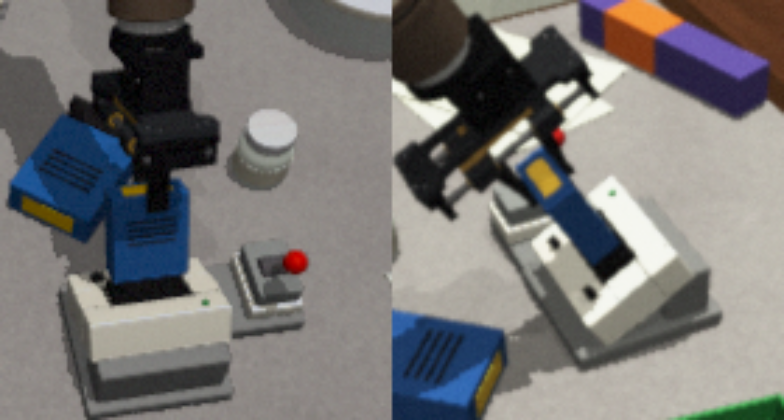

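The pack is out and held (side crop (575,210)), and the lever is over (scene crop (295,262)). I pull on, set the tool vertical and start towards the tray.

>>> jog_arm --plan "0 0 -0.6 0 0 0 1; 0 0 -0.7 0 0 0 1; 0 0 -0.7 0 0 0 1; 0 0 -0.6 -0.75 0 0 1; 0 0 -0.5 -0.75 0 0 1; 0 0 -0.4 -0.75 0 0 1; 0 0 -0.3 -0.75 0 0 1; 0 0 0 -0.75 0 0 1; 0.6 0 0 0 0 0 1; 0.9 0 0 0 0 0 1"

```text
time_s: 10.55
tcp_pos: [0.4842, 0.1148, 0.2566]
ee_rot: [[-0.02, -0.998, 0.063], [-1.0, 0.019, -0.023], [0.021, -0.063, -0.998]]
wrist_force: [-0.4, -0.7, -3.1]
gripper_width: 0.411
gripper_force: 29.9
```

Run:
```python
from h import *
need(np.array([.575,-.122,.22]),tool([0,-1,0],[0,0,-1])); print(r.sense()["wrist_force"],r.sense()["gripper_width"])
```

```text
tcp [0.4842 0.1148 0.2566] t 10.55 | shift if turned first [ 9.47 -3.63  1.47] | as now [ 9.36 -3.71  1.9 ] | turn [-0.45 -0.16 -0.14]
[-0.3660308  -0.71689123 -3.08739257] 0.41089415290661846
```

>>> jog_arm --plan "0.5 -0.3 0 0 0 0 1; 1 -0.45 0 0 0 0 1; 1 -0.45 0 0 0 0 1; 1 -0.45 0 0 0 0 1; 1 -0.45 0 0 0 0 1; 1 -0.45 0 0 0 0 1; 1 -0.45 0 0 0 0 1; 1 -0.45 0 0 0 0 1; 0.6 -0.2 0 0 0 0 1; 0 0 0 0 0 0 1"

```text
time_s: 11.55
tcp_pos: [0.5701, -0.0912, 0.2665]
ee_rot: [[-0.024, -0.998, 0.062], [-0.999, 0.022, -0.023], [0.021, -0.062, -0.998]]
wrist_force: [-0.9, 1.1, -3.7]
gripper_width: 0.408
gripper_force: 29.9
```

Run:
```python
from h import *
rng=np.random.default_rng(0)
need(np.array([.575,-.122,.115]),tool([0,-1,0],[0,0,-1]))
s=r.sense(); tc=s["tcp_pos"]
for n in("scene","side"):
    im,d,K,T=cap(n); P=pts(d,K,T); hs=cv2.cvtColor(im,cv2.COLOR_RGB2HSV)
    near=(abs(P[...,0]-tc[0])<.09)&(abs(P[...,1]-tc[1])<.09)
    b=near&(cv2.inRange(hs,(100,120,30),(125,255,255))>0)&(P[...,2]>.06); p=P[b]
    k=near&(hs[...,2]<60)&(P[...,2]>.06)&(P[...,2]<.2); q=P[k]
    for nm,a in(("blue",p),("black",q)): print(n,nm,len(a),np.percentile(a,[1,99],axis=0).round(3).tolist() if len(a)>10 else "")
    save("tr_"+n,im)
a=cv2.imread("pics/tr_scene.png")[150:300,200:340]; b=cv2.imread("pics/tr_side.png")[120:300,240:380]
cv2.imwrite("pics/tr.png",np.hstack([cv2.resize(a,(392,420)),cv2.resize(b,(327,420))]))
```

```text
tcp [ 0.5701 -0.0912  0.2665] t 11.55 | shift if turned first [ 1.23 -0.2   6.06] | as now [1.1  0.16 6.09] | turn [-0.44 -0.16 -0.17]
scene blue 437 [[0.561, -0.137, 0.185], [0.627, -0.061, 0.32]]
scene black 210 [[0.586, -0.137, 0.161], [0.596, -0.061, 0.199]]
side blue 986 [[0.55, -0.136, 0.184], [0.586, -0.063, 0.285]]
side black 269 [[0.554, -0.136, 0.164], [0.588, -0.059, 0.199]]
```

View pics/tr.png

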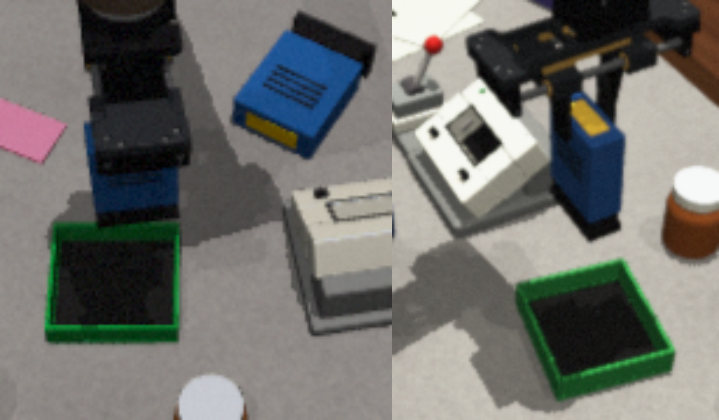

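The pack hangs above the tray's near edge, with its black foot 104 mm below the TCP. I correct the 3.6° tilt, centre it and lower.

>>> jog_arm --plan "0 0 0 -0.45 -0.16 -0.17 1; 0.65 0 0 0 0 0 1; 0.65 -0.1 0 0 0 0 1; 0 0 0.9 0 0 0 1; 0 0 0.9 0 0 0 1; 0 0 0.9 0 0 0 1; 0 0 0.9 0 0 0 1; 0 0 0.9 0 0 0 1; 0 0 0.9 0 0 0 1; 0 0 0 0 0 0 1"

```text
time_s: 12.65
tcp_pos: [0.5708, -0.1215, 0.1295]
ee_rot: [[0.003, -1.0, -0.006], [-1.0, -0.003, 0.002], [-0.002, 0.006, -1.0]]
wrist_force: [-1.4, 0.0, -3.6]
gripper_width: 0.413
gripper_force: 29.9
```

Run:
```python
from h import *
need(np.array([.575,-.122,.105]),tool([0,-1,0],[0,0,-1])); print(r.sense()["wrist_force"],r.sense()["gripper_width"])
tc=r.sense()["tcp_pos"]
for n in("scene","side"):
    im,d,K,T=cap(n); P=pts(d,K,T); hs=cv2.cvtColor(im,cv2.COLOR_RGB2HSV)
    b=(abs(P[...,0]-tc[0])<.06)&(abs(P[...,1]-tc[1])<.07)&(cv2.inRange(hs,(100,120,30),(125,255,255))>0); 
    for lo in (.05,.07,.09,.11):
        p=P[b&(P[...,2]>lo)&(P[...,2]<lo+.02)]; print(n,lo,len(p),np.percentile(p,[2,50,98],axis=0).round(4)[:,:2].tolist() if len(p)>20 else "")
```

```text
tcp [ 0.5708 -0.1215  0.1295] t 12.65 | shift if turned first [ 0.02 -0.17  0.98] | as now [ 0.02 -0.18  0.98] | turn [0.04 0.01 0.02]
[-1.3653261   0.02840486 -3.62308364] 0.4130330418775579
scene 0.05 72 [[0.587, -0.1652], [0.5887, -0.1279], [0.5908, -0.0898]]
scene 0.07 2 
scene 0.09 0 
scene 0.11 2 
side 0.05 126 [[0.5521, -0.1654], [0.5539, -0.1528], [0.586, -0.0944]]
side 0.07 161 [[0.5524, -0.1658], [0.5542, -0.1514], [0.5868, -0.0942]]
side 0.09 168 [[0.5528, -0.1662], [0.5547, -0.1522], [0.5858, -0.0943]]
side 0.11 146 [[0.5533, -0.1663], [0.5553, -0.1595], [0.5863, -0.0967]]
```

>>> jog_arm --plan "0 0 0.4 0 0 0 1; 0 0 0.2 0 0 0 1; 0 0 0.1 0 0 0 1; 0 0 0.05 0 0 0 1; 0 0 0.05 0 0 0 1; 0 0 0 0 0 0 1; 0 0 0 0 0 0 1; 0 0 0 0 0 0 1; 0 0 0 0 0 0 1; 0 0 0 0 0 0 1"

```text
time_s: 13.75
tcp_pos: [0.5739, -0.1209, 0.113]
ee_rot: [[0.005, -1.0, 0.002], [-1.0, -0.005, 0.002], [-0.002, -0.002, -1.0]]
wrist_force: [-0.3, -1.0, -2.6]
gripper_width: 0.412
gripper_force: 29.9
```

>>> jog_arm --plan "0 0 0.08 0 0 0 1; 0 0 0.08 0 0 0 1; 0 0 0 0 0 0 1; 0 0 0 0 0 0 1; 0 0 0 0 0 0 1; 0 0 0 0 0 0 1; 0 0 0 0 0 0 1; 0 0 0 0 0 0 1; 0 0 0 0 0 0 1; 0 0 0 0 0 0 1"

```text
time_s: 14.75
tcp_pos: [0.5742, -0.1207, 0.1102]
ee_rot: [[0.005, -1.0, 0.003], [-1.0, -0.005, 0.002], [-0.002, -0.003, -1.0]]
wrist_force: [-2.2, 2.7, 5.3]
gripper_width: 0.406
gripper_force: 30.0
```

It is touching the floor (force now +5 N), so I release and rise.

>>> jog_arm --plan "0 0 0 0 0 0 -0.2; 0 0 0 0 0 0 -0.4; 0 0 0 0 0 0 -1; 0 0 0 0 0 0 -1; 0 0 0 0 0 0 -1; 0 0 0 0 0 0 -1; 0 0 -0.5 0 0 0 -1; 0 0 -1 0 0 0 -1; 0 0 -1 0 0 0 -1; 0 0 -1 0 0 0 -1"

```text
time_s: 15.75
tcp_pos: [0.5738, -0.1211, 0.1984]
ee_rot: [[0.005, -1.0, 0.003], [-1.0, -0.005, 0.002], [-0.002, -0.003, -1.0]]
wrist_force: [-0.9, -0.3, -0.5]
gripper_width: 0.998
gripper_force: 0.0
```

Run:
```python
from h import *
for n in("scene","side"):
    im,d,K,T=cap(n); P=pts(d,K,T); hs=cv2.cvtColor(im,cv2.COLOR_RGB2HSV)
    b=(abs(P[...,0]-.574)<.06)&(abs(P[...,1]+.128)<.07)&(cv2.inRange(hs,(100,120,30),(125,255,255))>0)
    for lo in (.04,.08,.1,.12):
        p=P[b&(P[...,2]>lo)&(P[...,2]<lo+.02)]; print(n,lo,len(p),np.percentile(p,[2,50,98],axis=0).round(4).tolist() if len(p)>20 else "")
    # cover corners
    m=(cv2.inRange(hs,(8,150,120),(22,255,255))>0)&(abs(P[...,0]-.472)<.09)&(abs(P[...,1]+.339)<.09)
    cs,_=cv2.findContours(m.astype(np.uint8),cv2.RETR_EXTERNAL,cv2.CHAIN_APPROX_NONE); c=max(cs,key=cv2.contourArea)
    u=c[:,0].astype(float); D=np.c_[(u[:,0]-K[0,2])/K[0,0],-(u[:,1]-K[1,2])/K[1,1],-np.ones(len(u))]@T[:3,:3].T
    q=T[:3,3]+D*((.006-T[2,3])/D[:,2])[:,None]; print("cover",cv2.minAreaRect((q[:,:2]*1000).astype(np.float32)))
print(r.sense()["joints"].round(0),r.sense()["tcp_pos"])
```

```text
scene 0.04 84 [[0.5904, -0.1619, 0.0406], [0.5919, -0.1259, 0.0502], [0.5941, -0.0877, 0.0594]]
scene 0.08 83 [[0.5895, -0.164, 0.0811], [0.5921, -0.124, 0.0906], [0.5941, -0.0883, 0.0991]]
scene 0.1 96 [[0.5895, -0.1639, 0.1006], [0.5917, -0.1263, 0.1097], [0.5938, -0.0879, 0.1191]]
scene 0.12 102 [[0.5765, -0.1647, 0.1201], [0.5883, -0.1249, 0.1232], [0.5925, -0.0876, 0.1258]]
cover ((475.1802062988281, -340.257080078125), (109.31355285644531, 62.54963684082031), 63.02729034423828)
side 0.04 157 [[0.5535, -0.1644, 0.0409], [0.5554, -0.1496, 0.0501], [0.5878, -0.0909, 0.0596]]
side 0.08 159 [[0.5533, -0.1644, 0.0807], [0.5551, -0.1515, 0.0907], [0.5885, -0.0939, 0.0997]]
side 0.1 168 [[0.5535, -0.1645, 0.1005], [0.5554, -0.1539, 0.1103], [0.5873, -0.0915, 0.1196]]
side 0.12 196 [[0.554, -0.1641, 0.1205], [0.5627, -0.1408, 0.1256], [0.5877, -0.0883, 0.128]]
cover ((470.43695068359375, -338.6941223144531), (108.0799560546875, 60.900508880615234), 62.736732482910156)
[  4.  19.  -7.   0. -63.  -4.] [ 0.57635605 -0.12138151  0.20177125]
```

The pack stands upright at (0.573, −0.127) with its top at 0.125. Next is the cover at (0.473, −0.3395), long axis at 62.8°.

>>> jog_arm --plan "0.5 0.2 0 0 0 0 -1; 1 0.5 0 0 0 0 -1; 1 0.5 0 0 0 0 -1; 1 0.5 0 0 0 0 -1; 1 0.5 0 0 0 0 -1; 1 0.5 0 0 0 0 -1; 1 0.5 0 0 0 0 -1; 1 0.5 0 0 0 0 -1; 0.8 0.5 0 0 0 0 -1; 0.44 0.43 0 0 0 0 -1"

```text
time_s: 16.85
tcp_pos: [0.4571, -0.3416, 0.1947]
ee_rot: [[0.003, -1.0, -0.0], [-1.0, -0.003, 0.003], [-0.003, 0.0, -1.0]]
wrist_force: [-0.9, 0.4, -0.2]
gripper_width: 0.998
gripper_force: 0.0
```

>>> jog_arm --plan "0 0 0 0 0 0.85 -1; 0 0 0 0 0 0.85 -1; 0 0 0 0 0 0.85 -1; 0 0 0 0 0 0.85 -1; 0 0 0.9 0 0 0 -1; 0 0 0.9 0 0 0 -1; 0 0 0.9 0 0 0 -1; 0 0 0.7 0 0 0 -1; 0 0 0 0 0 0 -1; 0 0 0 0 0 0 -1"

```text
time_s: 17.85
tcp_pos: [0.4589, -0.34, 0.1108]
ee_rot: [[-0.453, -0.892, 0.001], [-0.892, 0.453, 0.002], [-0.002, -0.0, -1.0]]
wrist_force: [0.9, 0.3, 0.7]
gripper_width: 1.003
gripper_force: 0.0
```

```bash
cat >> h.py <<'E'
def orange(n,zp=.006,ctr=None,rad=.1):
    im,d,K,T=cap(n); P=pts(d,K,T); hs=cv2.cvtColor(im,cv2.COLOR_RGB2HSV); m=cv2.inRange(hs,(8,150,120),(22,255,255))>0
    if ctr is not None: m&=np.linalg.norm(P-ctr,axis=-1)<rad
    return im,P,m,K,T
E
python3 - <<'E'
from h import *
a=np.radians(-117.2)
need(np.array([.473,-.3395,.06]),tool([np.cos(a),np.sin(a),0],[0,0,-1]))
s=r.sense(); im,P,m,K,T=orange("wrist",ctr=np.array([.473,-.34,0])); save("w2",im)
p=P[m]; print(len(p),"z",np.percentile(p[:,2],[5,50,95]).round(4)); q=(p-s["tcp_pos"])@s["ee_rot"]; print("tool",np.percentile(q,[.5,99.5],axis=0).round(4).tolist(), cv2.minAreaRect((p[:,:2]*1000).astype(np.float32)))
E
```

```text
tcp [ 0.4589 -0.34    0.1108] t 17.85 | shift if turned first [-0.28 -0.49  2.03] | as now [-0.27 -0.49  2.03] | turn [0.   0.01 0.04]
8124 z [0.0044 0.0055 0.0067]
tool [[-0.0495, -0.0393, 0.1034], [0.0474, 0.0215, 0.107]] ((467.4209289550781, -343.02813720703125), (98.25517272949219, 61.68455123901367), 62.781455993652344)
```

View pics/w2.png

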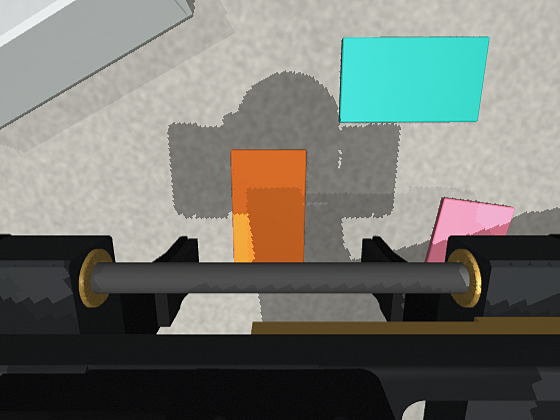

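The wrist view shows the orange cover (end edge at row 150, columns 231–306) between the fingers; the pink and teal decoys lie to the right. Both estimates agree on a shift of about −7 mm in x and −11 mm in y.

>>> jog_arm --plan "-0.29 -0.43 0 0 0 0 -1; 0 0 0.8 0 0 0 -1; 0 0 0.8 0 0 0 -1; 0 0 0.8 0 0 0 -1; 0 0 0.8 0 0 0 -1; 0 0 0.6 0 0 0 -1; 0 0 0.3 0 0 0 -1; 0 0 0 0 0 0 -1; 0 0 0 0 0 0 -1; 0 0 0 0 0 0 -1"

```text
time_s: 18.9
tcp_pos: [0.4731, -0.3385, 0.0095]
ee_rot: [[-0.453, -0.892, 0.004], [-0.892, 0.453, 0.001], [-0.003, -0.003, -1.0]]
wrist_force: [-0.5, -0.8, 0.1]
gripper_width: 1.0
gripper_force: 0.0
```

>>> jog_arm --plan "0 0 0.15 0 0 0 -1; 0 0 0.15 0 0 0 -1; 0 0 0 0 0 0 -1; 0 0 0 0 0 0 1; 0 0 0 0 0 0 1; 0 0 0 0 0 0 1; 0 0 0 0 0 0 1; 0 0 0 0 0 0 1; 0 0 0 0 0 0 1; 0 0 0 0 0 0 1"

```text
time_s: 19.9
tcp_pos: [0.472, -0.3381, 0.0008]
ee_rot: [[-0.453, -0.892, 0.001], [-0.892, 0.453, 0.002], [-0.002, -0.0, -1.0]]
wrist_force: [-0.8, -0.4, -0.2]
gripper_width: 0.705
gripper_force: 30.0
```

The cover is gripped at 61 mm width, with the TCP about 1 mm above its underside. I lift and carry it high, over the pack.

>>> jog_arm --plan "0 0 -0.4 0 0 0 1; 0 0 -0.8 0 0 0 1; 0 0 -1 0 0 0 1; 0 0 -1 0 0 0 1; 0 0 -1 0 0 0 1; 0 0 -1 0 0 0 1; 0 0 -1 0 0 0 1; 0 0 -1 0 0 0 1; 0 0 -1 0 0 0 1; 0 0 -0.6 0 0 0 1"

```text
time_s: 20.9
tcp_pos: [0.4724, -0.3389, 0.224]
ee_rot: [[-0.453, -0.892, 0.006], [-0.892, 0.453, -0.0], [-0.002, -0.005, -1.0]]
wrist_force: [0.5, 0.2, -1.0]
gripper_width: 0.7
gripper_force: 30.0
```

>>> jog_arm --plan "0 0 0 0 0 -0.7 1; 0 0 0 0 0 -0.7 1; 0 0 0 0 0 -0.7 1; 0 0 0 0 0 -0.7 1; 0 0 0 0 0 -0.6 1; -0.5 0 0 0 0 0 1; -0.8 0 0 0 0 0 1; -0.8 0 0 0 0 0 1; -0.8 0 0 0 0 0 1; 0 0 0 0 0 0 1"

```text
time_s: 21.9
tcp_pos: [0.4711, -0.2637, 0.2216]
ee_rot: [[0.005, -1.0, 0.002], [-1.0, -0.005, 0.002], [-0.002, -0.002, -1.0]]
wrist_force: [0.2, 0.8, -0.5]
gripper_width: 0.702
gripper_force: 30.0
```

Run:
```python
from h import *
XF=np.array([c30,0,.5])
need(FACE+.12*N+.003*XF,RG); s=r.sense(); print(s["wrist_force"],s["gripper_width"],s["joints"].round(0))
for n in("scene","side"):
    im,P,m,K,T=orange(n,ctr=s["tcp_pos"],rad=.08); q=(P[m]-s["tcp_pos"])@s["ee_rot"]
    print(n,m.sum(),"tool",np.percentile(q,[1,50,99],axis=0).round(4).tolist() if m.sum()>20 else "",cv2.minAreaRect((q[:,:2]*1000).astype(np.float32)) if m.sum()>20 else "")
```

```text
tcp [ 0.4711 -0.2637  0.2216] t 21.9 | shift if turned first [-16.51  -0.67   1.83] | as now [-16.5   -1.59   1.29] | turn [3.73 0.03 0.03]
[ 0.2488868   0.78375642 -0.53791098] 0.7024169770089879 [-12.  14. -12.  -0. -65.  13.]
scene 161 tool [[-0.0516, -0.0325, -0.0078], [-0.0391, -0.0041, -0.0041], [-0.0268, 0.026, -0.001]] ((-38.8623046875, -3.4446792602539062), (25.680206298828125, 60.016422271728516), 1.2467042207717896)
side 1081 tool [[-0.0405, -0.0299, -0.0083], [0.023, -0.0028, -0.0059], [0.0556, 0.0305, -0.0025]] ((6.090370178222656, -0.018215179443359375), (62.233917236328125, 100.66337585449219), 89.80797576904297)
```

>>> jog_arm --plan "-0.6 0 0 0 0 0 1; -0.9 0 0 0 0 0 1; -1 0 0 0 0 0 1; -1 0 0 0 0 0 1; -1 0 0 0 0 0 1; -1 0 0 0 0 0 1; -1 0 0 0 0 0 1; -1 0 0 0 0 0 1; -1 0 0 0 0 0 1; -0.8 0 0 0 0 0 1"

```text
time_s: 23.0
tcp_pos: [0.4702, -0.0323, 0.2214]
ee_rot: [[0.004, -1.0, 0.002], [-1.0, -0.004, 0.002], [-0.002, -0.002, -1.0]]
wrist_force: [0.8, -1.1, -0.7]
gripper_width: 0.704
gripper_force: 30.0
```

>>> jog_arm --plan "-1 0 0 0 0 0 1; -1 0 0 0 0 0 1; -1 0 0 0 0 0 1; -1 0 0 0 0 0 1; -1 0 0 0 0 0 1; -1 0 0 0 0 0 1; -0.8 0 0 0 0 0 1; -0.4 0 0 0 0 0 1; 0 0 0 0.8 0 0 1; 0 0 0 0.8 0 0 1"

```text
time_s: 24.0
tcp_pos: [0.4706, 0.1473, 0.222]
ee_rot: [[0.004, -0.974, 0.228], [-1.0, -0.003, 0.004], [-0.003, -0.228, -0.974]]
wrist_force: [-0.4, -0.3, 0.4]
gripper_width: 0.708
gripper_force: 30.0
```

>>> jog_arm --plan "0 0 0 0.7 0 0 1; 0 0 0 0.7 0 0 1; 0 0 0 0.73 0 0 1; 0 0 0 0 0 0 1; 0 -0.2 0.5 0 0 0 1; 0 -0.2 0.5 0 0 0 1; 0 -0.2 0.5 0 0 0 1; 0 0 0 0 0 0 1; 0 0 0 0 0 0 1; 0 0 0 0 0 0 1"

```text
time_s: 25.0
tcp_pos: [0.5041, 0.1439, 0.1984]
ee_rot: [[-0.001, -0.878, 0.479], [-1.0, 0.0, -0.002], [0.001, -0.479, -0.878]]
wrist_force: [0.3, 0.6, -0.1]
gripper_width: 0.703
gripper_force: 30.0
```

Run:
```python
from h import *
XF=np.array([c30,0,.5])
need(FACE+.03*N+.003*XF,RG); s=r.sense(); print(s["wrist_force"],s["gripper_width"])
w=[]
for n in("scene","side"):
    im,P,m,K,T=orange(n,ctr=s["tcp_pos"],rad=.09); q=(P[m]-s["tcp_pos"])@s["ee_rot"]
    print(n,m.sum(),"tool",np.percentile(q,[1,50,99],axis=0).round(4).tolist())
    # empty face: white plane + black mouth
    hs=cv2.cvtColor(im,cv2.COLOR_RGB2HSV); f=P-FACE; h=f@N; x=f@XF; y=f[...,1]
    k=(abs(h)<.004)&(abs(x)<.05)&(abs(y)<.072)&(hs[...,2]>110); print(" face h",np.median(h[k]).round(4),k.sum(),"y",np.percentile(f[...,1][(abs(h)<.004)&(abs(x)<.055)&(abs(y)<.09)],[0.5,99.5]).round(4))
    st=(h>.004)&(h<.012)&(x>-.05)&(x<-.02)&(hs[...,2]<70)&(abs(y)<.07)
    for sg in(-1,1):
        t=st&(y*sg>0); print(" stop",sg,t.sum(),(np.percentile(x[t],[5,95]).round(4),np.percentile(y[t],[5,95]).round(4)) if t.sum()>3 else "")
```

```text
tcp [0.5041 0.1439 0.1984] t 25.0 | shift if turned first [-0.2   0.    3.97] | as now [-0.21 -0.09  3.96] | turn [ 0.17 -0.01 -0.  ]
[ 0.33595934  0.55487265 -0.14129761] 0.7031136570784519
scene 288 tool [[-0.0505, -0.0329, -0.0049], [0.0188, -0.0098, -0.003], [0.0567, 0.0283, 0.0013]]
 face h -0.0027 463 y [-0.0743  0.073 ]
 stop -1 7 (array([-0.0395, -0.0277]), array([-0.0506, -0.0402]))
 stop 1 3 
side 648 tool [[-0.0497, -0.0304, -0.0089], [0.0074, -0.0007, -0.0059], [0.055, 0.029, -0.0018]]
 face h -0.0002 904 y [-0.0737  0.0774]
 stop -1 7 (array([-0.037 , -0.0329]), array([-0.0492, -0.0405]))
 stop 1 4 (array([-0.0361, -0.0323]), array([0.041 , 0.0469]))
```

>>> jog_arm --plan "-0.3 0 0 0.17 0 0 1; 0 0 0.6 0 0 0 1; 0 0 0.8 0 0 0 1; 0 0 0.8 0 0 0 1; 0 0 0.8 0 0 0 1; 0 0 0.6 0 0 0 1; 0 0 0.3 0 0 0 1; 0 0 0 0 0 0 1; 0 0 0 0 0 0 1; 0 0 0 0 0 0 1"

```text
time_s: 26.1
tcp_pos: [0.5502, 0.1574, 0.1336]
ee_rot: [[-0.01, -0.867, 0.499], [-1.0, -0.001, -0.021], [0.019, -0.499, -0.866]]
wrist_force: [0.4, -0.3, -0.5]
gripper_width: 0.706
gripper_force: 30.0
```

```bash
cat >> h.py <<'E'
XF=np.array([c30,0,.5])
def coverface(png=None):
    for n in("scene","side"):
        im,P,m,K,T=orange(n,ctr=FACE,rad=.12); f=P[m]-FACE; q=np.c_[f@XF,f[:,1],f@N]
        c=q.mean(0); g=q[np.abs(q[:,2]-np.median(q[:,2]))<.006]; A=np.c_[g[:,:2],np.ones(len(g))]; k=np.linalg.lstsq(A,g[:,2],rcond=None)[0]
        rc=cv2.minAreaRect((g[:,:2]*1000).astype(np.float32))
        print(n,m.sum(),"face xyz 1/50/99%",np.percentile(q,[1,50,99],axis=0).round(4).tolist(),"slopes deg",np.degrees(k[:2]).round(1),np.round(rc[0],1),np.round(rc[1],1),round(rc[2],1))
        if png: save(png+n,im)
E
python3 - <<'E'
from h import *
need(FACE+.002*N+.003*XF+[0,.0025,0],RG); print(r.sense()["wrist_force"]); coverface()
E
```

```text
tcp [0.5502 0.1574 0.1336] t 26.1 | shift if turned first [0.24 0.3  1.92] | as now [0.2  0.3  1.92] | turn [ 0.01 -0.15  0.01]
[ 0.38240727 -0.31003527 -0.54898456]
scene 293 face xyz 1/50/99% [[-0.0169, -0.049, 0.0476], [0.0194, -0.0126, 0.0531], [0.0445, 0.059, 0.0563]] slopes deg [-1.1 -1.5] [14.2  5.2] [110.6  65.4] 89.5
side 593 face xyz 1/50/99% [[-0.0181, -0.0466, 0.0517], [0.0111, 0.0037, 0.0558], [0.0413, 0.062, 0.0596]] slopes deg [ 0.5 -1.2] [10.9  8.1] [112.4  61.5] 89.2
```

>>> jog_arm --plan "0 0 0 0 -0.15 0 1; 0.22 0.3 0 0 0 0 1; 0 0 0 0 0 0 1; 0 0 0.4 0 0 0 1; 0 0 0.4 0 0 0 1; 0 0 0.4 0 0 0 1; 0 0 0.3 0 0 0 1; 0 0 0 0 0 0 1; 0 0 0 0 0 0 1; 0 0 0 0 0 0 1"

```text
time_s: 27.2
tcp_pos: [0.5617, 0.161, 0.1105]
ee_rot: [[-0.015, -0.874, 0.485], [-0.999, -0.001, -0.033], [0.03, -0.485, -0.874]]
wrist_force: [0.0, 0.1, -0.4]
gripper_width: 0.705
gripper_force: 30.0
```

Run:
```python
from h import *
need(FACE+.002*N+.003*XF+[0,.0025,0],RG); print(r.sense()["wrist_force"]); coverface()
```

```text
tcp [0.5617 0.161  0.1105] t 27.2 | shift if turned first [0.38 0.24 0.89] | as now [0.35 0.23 0.91] | turn [ 0.12 -0.24  0.01]
[ 0.01252634  0.11458361 -0.41837544]
scene 310 face xyz 1/50/99% [[-0.02, -0.0449, 0.0197], [0.0172, -0.0074, 0.0275], [0.0429, 0.0629, 0.0307]] slopes deg [-1.7 -1.7] [11.2  9. ] [108.8  64. ] 89.6
side 578 face xyz 1/50/99% [[-0.0195, -0.0428, 0.0247], [0.0097, 0.0075, 0.0303], [0.0402, 0.0647, 0.0346]] slopes deg [-1.  -1.7] [ 9.5 12. ] [111.8  61.5] 88.6
```

Run:
```python
from h import *
s=r.sense(); print(s["joints"].round(2),s["joint_velocities"].round(2),s["effort"].round(2),s["moment"])
```

```text
[  13.     14.51  -51.75  117.59   -9.19 -129.31] [ 0.13  0.    0.01 -0.02 -0.06 -0.07] [ -0.04 -26.51  12.97  -0.69  -0.82   0.04] [ 0.20986236  1.0138694  -0.02836678]
```

Joints 4 and 5 sit at their limits (117.6° and −9.2°), so the exact 30° tilt at this spot is out of reach. I relax the tilt to about 26° with 2° of roll. The cover will settle flat once released low.

>>> jog_arm --plan "0 0 0 -0.4 0.1 0 1; 0.19 0 0 0 0 0 1; 0.19 0.1 0 0 0 0 1; 0 0.14 0 0 0 0 1; 0 0 0 0 0 0 1; 0 0 0.2 0 0 0 1; 0 0 0.2 0 0 0 1; 0 0 0 0 0 0 1; 0 0 0 0 0 0 1; 0 0 0 0 0 0 1"

```text
time_s: 28.3
tcp_pos: [0.5667, 0.1534, 0.1035]
ee_rot: [[-0.021, -0.881, 0.473], [-0.999, 0.001, -0.042], [0.036, -0.474, -0.88]]
wrist_force: [-0.1, -0.1, -0.5]
gripper_width: 0.705
gripper_force: 30.0
```

Run:
```python
from h import *
a=np.radians(26); R=tool([0,-1,0],[np.sin(a),-.04,-np.cos(a)])
need(FACE+.006*N+.003*XF+[0,.0025,0],R); s=r.sense(); print(s["ee_rot"].round(3).tolist(),s["joints"].round(1),s["wrist_force"].round(1)); coverface()
```

```text
tcp [0.5667 0.1534 0.1035] t 28.3 | shift if turned first [0.06 0.25 0.41] | as now [0.06 0.26 0.4 ] | turn [-0.28 -0.01 -0.02]
[[-0.021, -0.881, 0.473], [-0.999, 0.001, -0.042], [0.036, -0.474, -0.88]] [  12.5   15.5  -51.4  116.5   -9.2 -128. ] [-0.1 -0.1 -0.5]
scene 308 face xyz 1/50/99% [[-0.0177, -0.0529, 0.0119], [0.0189, -0.016, 0.0189], [0.0428, 0.0549, 0.0228]] slopes deg [-2.7 -2.3] [12.5  0.8] [108.9  63.1] 89.3
side 569 face xyz 1/50/99% [[-0.0189, -0.0506, 0.0109], [0.0104, -0.0006, 0.0217], [0.0404, 0.0565, 0.0261]] slopes deg [-1.5 -2.2] [10.5  4.4] [113.5  60.6] 89.2
```

>>> jog_arm --plan "0 0 0 -0.2 0 0 1; 0.05 0.15 0 0 0 0 1; 0 0.13 0 0 0 0 1; 0 0 0 0 0 0 1; 0 0 0.12 0 0 0 1; 0 0 0.12 0 0 0 1; 0 0 0.08 0 0 0 1; 0 0 0 0 0 0 1; 0 0 0 0 0 0 1; 0 0 0 0 0 0 1"

```text
time_s: 29.4
tcp_pos: [0.5646, 0.1525, 0.0939]
ee_rot: [[-0.022, -0.892, 0.451], [-0.999, 0.003, -0.044], [0.038, -0.452, -0.891]]
wrist_force: [0.5, -0.3, 0.9]
gripper_width: 0.709
gripper_force: 30.0
```

Run:
```python
from h import *
a=np.radians(26); R=tool([0,-1,0],[np.sin(a),-.04,-np.cos(a)])
need(FACE+.005*N+.003*XF+[0,.0025,0],R); s=r.sense(); print(s["ee_rot"].round(3).tolist(),s["joints"].round(1),s["wrist_force"].round(1)); coverface()
```

```text
tcp [0.5646 0.1525 0.0939] t 29.4 | shift if turned first [ 0.03 -0.    0.14] | as now [0.03 0.   0.14] | turn [-0.11 -0.03 -0.03]
[[-0.022, -0.892, 0.451], [-0.999, 0.003, -0.044], [0.038, -0.452, -0.891]] [  13.3   16.3  -51.6  113.2   -9.2 -125.7] [ 0.5 -0.3  0.9]
scene 298 face xyz 1/50/99% [[-0.0243, -0.0533, 0.0029], [0.0128, -0.0178, 0.0114], [0.0367, 0.0533, 0.0165]] slopes deg [-3.8 -2.5] [5.9 0.6] [108.5  63. ] 89.1
side 560 face xyz 1/50/99% [[-0.025, -0.0517, 0.0086], [0.0044, -0.0028, 0.0144], [0.034, 0.0537, 0.0194]] slopes deg [-2.8 -2.3] [4.8 1.7] [ 60.8 109.6] 0.3
```

The cover is about 5 mm off the face, centred within 5 mm. I lower it slightly and release.

>>> jog_arm --plan "0 0.03 0.06 0 0 0 1; 0 0 0.06 0 0 0 1; 0 0 0 0 0 0 1; 0 0 0 0 0 0 1; 0 0 0 0 0 0 0.3; 0 0 0 0 0 0 -0.3; 0 0 0 0 0 0 -1; 0 0 0 0 0 0 -1; 0 0 0 0 0 0 -1; 0 0 0 0 0 0 -1"

```text
time_s: 30.5
tcp_pos: [0.5654, 0.1528, 0.0914]
ee_rot: [[-0.023, -0.892, 0.451], [-0.999, 0.003, -0.045], [0.039, -0.452, -0.891]]
wrist_force: [0.4, 0.4, -0.2]
gripper_width: 0.963
gripper_force: 0.0
```

>>> jog_arm --plan "0 0 -0.2 0 0 0 -1; 0 0 -0.5 0 0 0 -1; 0 0 -1 0 0 0 -1; 0 0 -1 0 0 0 -1; 0 0 -1 0 0 0 -1; 0 0 -1 0 0 0 -1; 0 0 -1 0 0 0 -1; 0 0 -1 0 0 0 -1; 0 0 0 0 0 0 -1; 0 0 0 0 0 0 -1"

```text
time_s: 31.5
tcp_pos: [0.5035, 0.1604, 0.2258]
ee_rot: [[-0.025, -0.887, 0.462], [-0.999, 0.003, -0.048], [0.041, -0.463, -0.886]]
wrist_force: [-0.3, 0.0, -0.9]
gripper_width: 1.0
gripper_force: 0.0
```

Run:
```python
from h import *
coverface("end"); s=r.sense(); print(s["time_s"],s["wrist_force"].round(1))
a=cv2.imread("pics/endscene.png")[130:280,200:420]; b=cv2.imread("pics/endside.png")[100:250,180:400]
cv2.imwrite("pics/end.png",cv2.resize(np.vstack([a,b]),None,fx=1.95,fy=1.95))
```

```text
scene 410 face xyz 1/50/99% [[-0.0269, -0.0533, -0.0021], [0.0095, -0.0005, 0.0028], [0.0354, 0.0528, 0.0053]] slopes deg [-1.  -0.3] [3.8 0.8] [109.2  63.9] 89.8
side 554 face xyz 1/50/99% [[-0.0277, -0.0513, 0.0013], [0.0015, -0.003, 0.0056], [0.0304, 0.0532, 0.0091]] slopes deg [ 0.1 -0.2] [0.7 2.9] [111.1  60.3] 89.6
31.6 [ 0.2 -0.1 -0.2]
```

View pics/end.png

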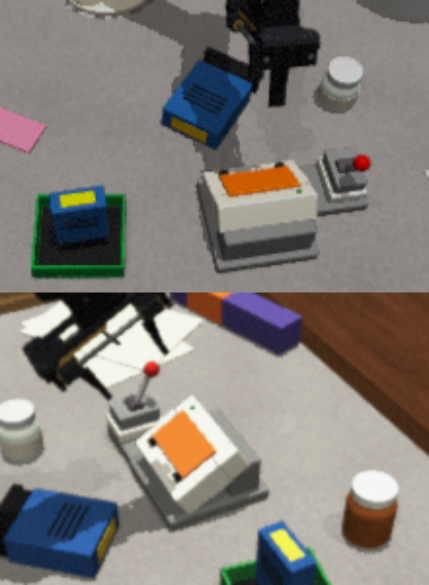

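The cover lies flat above the two stops (scene crop (260,180)) at about x +2 mm, y +2 mm. The lever is off at (362,162), the pack stands in the tray at (80,215), and the gripper is clear. I hand the job in.

```bash
python3 -c "
from station import r
print(r.finish_job())"
```

```text
the job is handed in; nothing more can be done
None
```

The job is handed in at about 32 s: lever off, pack upright in the tray and cover flat over the socket just above the stops. The arm kept clear of the cup and jars throughout; no verdict came back from the hand-in.

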